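Level the camp stove shelf with a spirit level

TASK

Get the sprung stove shelf on the camp table level. Lay the spirit level lengthwise along the middle of the shelf, and turn the red foot until the bubble sits centred between the two black lines while the level is pressed down so far that the shelf bottoms on its frame (while the shelf floats on its springs the bubble misleads). Finish still pressing the level down with the bubble centred - do not let go at the end - and leave the jar and the cups where they are.

Things in the scene. Friction and masses are not known exactly. Their poses are not given: they have to be found in the camera images.
- level: Loose spirit level, 0.25 kg: 180 mm long (x axis), 30 wide (y), 42 high (z), flat top. Origin: centre of its underside. Yellow ends (52 mm each); the middle 76 mm is a green vial with a white bubble, under a hard clear cover flush with the ends. Grip or press it anywhere. Black lines cross the top 13 mm either side of the middle. Starts on the table; may lie either way round on the shelf.
- bubble (a joint): Offset (m) of the bubble's centre from the middle of the vial, along the level's own +x. The bubble is 18 mm long. 0 = centred; it runs to the higher end, 0.7 mm per milliradian of tilt, up to 26 mm either way, and takes about 1.5 s to settle.
- shelf_mid (a point): Centre of the top face of the white shelf, 210 mm long (x axis of this point), 120 wide (y), about 53 mm above the table; z is its normal. +x points to the hinged end: shelf and dark frame under it turn about a steel pin across the stand, 100 mm from this point and 8 mm lower; -x points to the red foot. The stand is fixed to the table.
- shelf (a joint): Angle (rad) of the white shelf above the frame under it. Springs hold it raised at 0.035; 0 = pressed home on the frame, where it stops hard. With the level on it about 4 N pressed down over its middle (less near the foot, far more near the hinge) bring it home; a level clamped tight in the fingers resists tilting with it.
- foot_grip (a point): Point on the upright axis of the red fluted foot knob, 13 mm below its top, where to grip; knob 45 mm wide, 30 high, its axis 60 mm beyond the shelf's end. The point does not turn with the knob. Clockwise from above lifts that end of the frame and the knob 4.2 mm per rad and tilts the shelf 16 mrad per rad; it stays as left. At first that end is too low, by 0.7 to 2.1 rad of turn; needs 0.1 N m.
- jar: Bystander: amber glass jar with red screw cap, 68 mm across, 100 mm high, loose; origin at the centre of its underside. To be left alone.
- cup_outer: Bystander: orange cup, 76 mm across its rim, 70 mm high, loose, on a beech coaster; origin at the centre of its underside. To be left alone.
- cup_inner: Bystander: blue cup nested in the orange one, 62 mm across its rim, rising above it to about 83 mm over the table; origin at the centre of its underside. To be left alone.

How it is judged:
On the way:
1. the level lies flat along the middle of the shelf (angle between the x axis of level and the x axis of shelf_mid, either way round below 0.2 rad and horizontal distance between level and shelf_mid below 0.04 m and z of level in the frame of shelf_mid between -0.003 and 0.003 m and angle between the z axis of level and the z axis of shelf_mid, either way round below 0.03 rad), for 0.2 s.
At the end, for the whole second after the job is handed in: The hand still presses on the level (over 1 N); the level lies flat on the shelf within 40 mm of its middle and 0.2 rad of its length; the shelf is pressed home (within 0.005 rad) and level (within 9 milliradian), and the bubble is within 4 mm of the centre, at rest (all of step 1 and value of joint bubble between -0.004 and 0.004 m and angle between shelf_mid's own z axis and vertical below 0.009 rad and value of joint shelf below 0.005 rad and contact force between any of the fingers, the arm and level above 1 N and linear speed of level below 0.02 m/s); the arm keeps its last pose, push and grip.
It fails at once if the jar is pushed more than 30 mm (distance of jar from where it was at the start of the episode above 0.03 m).
It fails at once if the orange cup is pushed more than 30 mm (distance of cup_outer from where it was at the start of the episode above 0.03 m).
It fails at once if the blue cup is pushed more than 30 mm (distance of cup_inner from where it was at the start of the episode above 0.03 m).
It also fails if it takes over 67 s, if anything falls off the work surface, if the arm or the gripper's body presses on something with over 40 N, if the wrist force passes 120 N, or if a joint passes its speed limit or range.

ROBOT

A 6-joint arm with a two-finger parallel gripper is mounted at the origin on the work surface. World frame = base frame: x ahead of the robot, y to its left, z up, the work surface at z = 0. Lengths are in m, angles in rad, forces in N, time in s.
With the tool pointing down it reaches from about 0.35 to 0.875 m from the base axis. Payload 4.2 kg.
Tool frame: the origin (TCP) lies at the very end of the fingers, on their centre line; the grasp point (between the pads) lies 19 mm behind it; z points along the fingers, y is the line along which they close (so a half turn about z gives the same grasp; the last joint's range is limited). The gripper opens to 85 mm and grips with 20 to 120 N. Pads are 22 mm wide; open, the fingers measure 114 mm over their backs; the gripper's body (76 mm by 85 mm) begins 54 mm behind the grasp point. The pads swing forward as they close: fully open they stand 13 mm farther back than shut.
Start: joints at [-0.939, 0.385, 0.008, 0, -1.194, -0.259], TCP at [0.228, -0.582, 0.231] pointing down, gripper open.
Joint ranges: [-3.14, 3.14], [-1.21, 2.06], [-1.07, 1.41], [-3.16, 2.05], [-2.99, -0.16], [-3.1, 3.1]. Speed limits (rad/s): [2.79, 2.79, 3.14, 3.14, 3.14, 3.14].

INTERFACE

Orientations are given as [roll, pitch, yaw] about the fixed x, y, z axes, in that order (R = Rz(yaw) Ry(pitch) Rx(roll)).
In Python, from rig import robot gives the robot as it stands.
- The arm moves only by the tool drive_tool, never from a script. Its argument "series" is a list of rows, each an object with "xyz": the shift along the tool's x, y, z normalised to -1 to 1, where 1 is 500 mm, a list of three; "turn": the turn, a rotation vector about the tool's x, y, z normalised to -1 to 1, where 1 is pi rad, a list of three; "jaw": the gripper command: -1 is shut, 1 is fully open, values between are in proportion. A call has 1 to 20 rows; each row is the pose to reach, as a shift and turn from the pose commanded when the call began, along the tool's axes at that moment, turning the shorter way round; what a row does not reach only later rows make up. A row lasts 1/12 s, in which the tool goes at most 41.7 mm and 7.16 degrees, less where a joint would pass 70% of its speed; a pose out of reach is approached as far as the arm can. A call with a number of a shift or a turn outside -1 to 1 is refused whole. A call with a gripper value outside its range is refused whole. The fingers move at their own pace and stop on an object; "squeeze" is the grip in N (left out, the last holds). Time passes only in rows, so rows that repeat a pose let the fingers close. It gives the time, the measured TCP pose, the force, the opening and the grip force at its end, in the units of the state.
- robot.state(): the state, without advancing time (a new reading comes with each control period).
- robot.read_camera(name): name is "side" or "top" or "wrist"; returns a dict with "frame" (420x560x3 uint8, red, green, blue), "depth" (420x560 float32, m along the optical axis (not along the pixel's ray), 0 where there is no reading), "fx", "fy", "cx", "cy" (pixels), "T" (4x4, takes a point from camera to world coordinates). Camera axes: x right, y down, z forward; pixel columns grow to the right and rows downward; lengths in m; the calibration is good to about 2 mm. A picture is of the moment at which its call begins.
- robot.job_done(): hands the job in; it is judged then, once.
The state is a dict: "clock": time; "joints": joint angles; "joint_vel": joint speeds; "effort": joint torques, N m; "tool_pos": TCP position; "tcp_rot": TCP orientation; "force": force on the tool from outside, world axes, zero at the start; "ft_torque": the same for the moment, N m; "width": finger opening in m; "gripper_force": force on a finger pad.
Only numpy, scipy, OpenCV 4.12 (cv2) and the standard library are available. Lean on these libraries where they do the work, as an engineer would, in place of code of your own. Each camera call takes 0.05 s, during which the arm holds its last target. There are 200 camera calls.

## Working session

There is one attempt and no reset: what is moved stays moved. The work goes in short steps, Python scripts to look and compute and a tool call to move; the robot and the scene stay as the last step left them, time stands still between calls to the robot, and variables do not carry over. Pictures are saved under pics/ and viewed, at most 10 in all, crops included, and the job is handed in when it is done.

Besides the shell and the picture viewer there is one more tool, called by a JSON object that holds its "api" and its "payload". drive_tool: Moves the arm, as the interface text tells. Scaled input: -1 to 1 covers 500 mm each way for a shift and pi rad each way for a turn. Its arguments: {"type":"object","properties":{"series":{"type":"array","items":{"type":"object","properties":{"xyz":{"type":"array","items":{"type":"number","minimum":-1,"maximum":1}},"turn":{"type":"array","items":{"type":"number","minimum":-1,"maximum":1}},"jaw":{"type":"number"}}}},"squeeze":{"type":"number"}},"required":["series"]}

```bash
mkdir -p pics; ls
cat > h.py <<'E'
import numpy as np,cv2
from rig import robot
def cam(n):
    c=robot.read_camera(n); return c
def ray(c,u,v,z):
    d=c["T"][:3,:3]@np.array([(u-c["cx"])/c["fx"],(v-c["cy"])/c["fy"],1]); o=c["T"][:3,3]
    return o+d*(z-o[2])/d[2]
def pts(c,m):
    v,u=np.nonzero(m&(c["depth"]>0)); d=c["depth"][v,u]
    P=np.stack([(u-c["cx"])/c["fx"]*d,(v-c["cy"])/c["fy"]*d,d],1)
    return P@c["T"][:3,:3].T+c["T"][:3,3]
def save(c,n): cv2.imwrite("pics/"+n,c["frame"][:,:,::-1])
E
python3 - <<'E'
from h import *
import pickle
D={}
for n in("top","side"):
    c=cam(n);D[n]=c;save(c,n+"0.png");print(n,c["T"][:3,3],c["fx"])
pickle.dump(D,open("d0.pkl","wb"))
print(robot.state())
E
```

```text
pics
top [ 0.40910484 -0.03782772  0.97249989] 379.48493811980245
side [0.24616931 0.67233332 0.7681334 ] 498.66999534102416
{'clock': 0.1, 'joints': array([-9.39375440e-01,  3.85469737e-01,  6.77519734e-03, -4.22101847e-04,
       -1.19401388e+00, -2.58581216e-01]), 'joint_vel': array([-0.00057816, -0.00214876,  0.00262466,  0.00173829,  0.00158793,
       -0.00034663]), 'effort': array([-5.92679517e-04, -3.93319166e+01,  1.88929439e+01,  4.19800356e+00,
       -2.61304303e-03,  1.22975209e-05]), 'tool_pos': array([ 0.22747654, -0.58157603,  0.23034386]), 'tcp_rot': array([ 3.13964381e+00, -1.09790807e-04, -2.76890856e+00]), 'force': array([1.12478281, 0.78723853, 0.09948844]), 'ft_torque': array([ 0.03240715, -0.02546427,  0.00908554]), 'gripper_force': 0.0, 'width': 0.08528689732111992}
```

View pics/top0.png

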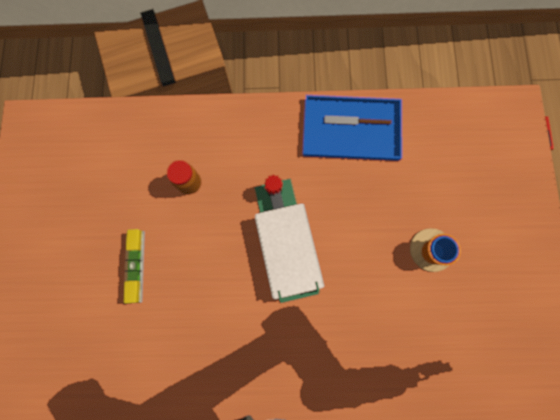

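View pics/side0.png

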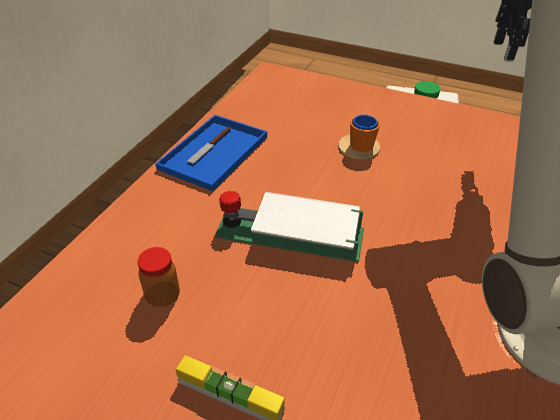

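The top view shows the level near (133,266), jar cap (181,173), red knob (273,185), shelf centre (289,251) and cups (440,250). The side view shows the level at (230,387), knob (230,202) and shelf (306,220).

```bash
cat >> h.py <<'E'
def hsv(c): return cv2.cvtColor(c["frame"],cv2.COLOR_RGB2HSV).astype(int)
def win(m,x0,x1,y0,y1):
    k=np.zeros_like(m); k[y0:y1,x0:x1]=1; return m&k
E
python3 - <<'E'
from h import *
import pickle
D=pickle.load(open("d0.pkl","rb"))
W={"top":dict(level=(110,160,220,312),knob=(258,290,172,197),shelf=(245,335,195,310),jar=(160,205,155,200),cup=(405,470,225,275)),
"side":dict(level=(165,295,345,420),knob=(215,245,188,215),shelf=(245,370,185,255),jar=(130,190,240,310),cup=(335,385,110,165))}
for n,c in D.items():
    H=hsv(c);h,s,v=H[...,0],H[...,1],H[...,2]
    M=dict(level=(h>22)&(h<35)&(s>150)&(v>120),knob=((h<5)|(h>174))&(s>190)&(v>90),shelf=(s<70)&(v>150),jar=((h<5)|(h>174))&(s>190)&(v>90),cup=(h>100)&(h<130)&(s>120))
    for k,w in W[n].items():
        m=win(M[k],*w); P=pts(c,m)
        if not len(P): print(n,k,"none");continue
        print(n,k,len(P),"med",np.median(P,0).round(4),"p2",np.percentile(P,2,0).round(3),"p98",np.percentile(P,98,0).round(3))
        top=P[P[:,2]>np.percentile(P[:,2],95)-.006]
        r=cv2.minAreaRect((top[:,:2]*1000).astype(np.float32)); print("   toprect",np.round(r[0],1),np.round(r[1],1),round(r[2],1),"z",top[:,2].mean().round(4))
        if k=="shelf":
            A=np.c_[P[:,:2],np.ones(len(P))];print("   plane",np.linalg.lstsq(A,P[:,2],rcond=None)[0])
E
```

```text
top level 623 med [0.4356 0.3431 0.0409] p2 [0.388 0.33  0.001] p98 [0.559 0.378 0.045]
   toprect [473.7 345.5] [176.   30.6] 0.7 z 0.0414
top knob 225 med [ 0.6607 -0.0069  0.0776] p2 [ 0.644 -0.024  0.061] p98 [0.681 0.011 0.081]
   toprect [662.   -6.9] [39.2 38.3] 89.3 z 0.0779
top shelf 4440 med [ 0.4992 -0.0407  0.0527] p2 [ 0.4   -0.109  0.038] p98 [0.603 0.028 0.056]
   toprect [502.1 -41.1] [210.5 123.2] 11.8 z 0.0528
   plane [ 0.01484197 -0.02727033  0.04319312]
top jar 441 med [0.6898 0.2186 0.0994] p2 [0.665 0.192 0.089] p98 [0.716 0.246 0.103]
   toprect [691.1 218.8] [56.7 54.4] 44.3 z 0.0995
top cup 510 med [ 0.4956 -0.4201  0.052 ] p2 [ 0.466 -0.431  0.015] p98 [ 0.518 -0.377  0.083]
   toprect [ 492.2 -403.7] [57.9 56.4] 88.4 z 0.0806
side level 1128 med [0.4345 0.3473 0.0427] p2 [0.388 0.333 0.04 ] p98 [0.561 0.36  0.045]
   toprect [475.8 346.6] [178.7  29.2] 0.7 z 0.0427
side knob 323 med [ 6.613e-01 -1.000e-04  7.870e-02] p2 [ 0.645 -0.025  0.055] p98 [0.683 0.014 0.083]
   toprect [664.4  -6. ] [42.4 40.6] 42.8 z 0.0798
side shelf 4096 med [ 0.5002 -0.038   0.0544] p2 [ 0.402 -0.109  0.052] p98 [0.602 0.026 0.057]
   toprect [503.2 -41.5] [209.3 130.2] 11.2 z 0.0545
   plane [0.00651592 0.00258998 0.05127091]
side jar 748 med [0.6908 0.2236 0.1008] p2 [0.666 0.194 0.088] p98 [0.719 0.248 0.103]
   toprect [693.7 219.8] [57.4 58.8] 74.5 z 0.101
side cup 278 med [ 0.4965 -0.4248  0.076 ] p2 [ 0.465 -0.434  0.054] p98 [ 0.521 -0.375  0.085]
   toprect [ 493.9 -404.7] [59.8 59.9] 56.2 z 0.0816
```

```bash
cat >> h.py <<'E'
from scipy.spatial.transform import Rotation as R
def plan(*T):
    s=robot.state(); R0=R.from_euler("xyz",s["tcp_rot"]); p=s["tool_pos"]
    print("clock",round(s["clock"],2),"tcp",p.round(4),s["tcp_rot"].round(3),"q6",s["joints"][5].round(3),"F",s["force"].round(1),"w",round(s["width"],4))
    for x,y,z,yaw in T:
        d=R0.inv().apply(np.array([x,y,z])-p)/.5; t=(R0.inv()*R.from_euler("xyz",[np.pi,0,yaw])).as_rotvec()/np.pi
        print("xyz",d.round(4),"turn",t.round(4))
E
python3 -c "
from h import *
plan((.45,-.1,.22,-2.95),(.475,.346,.16,-3.13),(.475,.346,.018,-3.13))"
```

```text
clock 0.1 tcp [ 0.2275 -0.5816  0.2303] [ 3.14  -0.    -2.769] q6 -0.259 F [1.1 0.8 0.1] w 0.0853
xyz [-0.7652  0.7349  0.022 ] turn [ 0.0006 -0.0001  0.0576]
xyz [-1.1366  1.5473  0.1436] turn [ 6.000e-04 -1.000e-04  1.149e-01]
xyz [-1.1366  1.5467  0.4276] turn [ 6.000e-04 -1.000e-04  1.149e-01]
```

{"api": "drive_tool", "payload": {"series": [{"xyz": [-0.765,0.735,0.022],"turn": [0,0,0.058],"jaw": 1},{"xyz": [-0.765,0.735,0.022],"turn": [0,0,0.058],"jaw": 1},{"xyz": [-0.765,0.735,0.022],"turn": [0,0,0.058],"jaw": 1},{"xyz": [-0.765,0.735,0.022],"turn": [0,0,0.058],"jaw": 1},{"xyz": [-0.765,0.735,0.022],"turn": [0,0,0.058],"jaw": 1},{"xyz": [-0.765,0.735,0.022],"turn": [0,0,0.058],"jaw": 1},{"xyz": [-0.765,0.735,0.022],"turn": [0,0,0.058],"jaw": 1},{"xyz": [-0.765,0.735,0.022],"turn": [0,0,0.058],"jaw": 1},{"xyz": [-0.765,0.735,0.022],"turn": [0,0,0.058],"jaw": 1},{"xyz": [-0.765,0.735,0.022],"turn": [0,0,0.058],"jaw": 1},{"xyz": [-0.765,0.735,0.022],"turn": [0,0,0.058],"jaw": 1},{"xyz": [-0.765,0.735,0.022],"turn": [0,0,0.058],"jaw": 1},{"xyz": [-0.765,0.735,0.022],"turn": [0,0,0.058],"jaw": 1},{"xyz": [-0.765,0.735,0.022],"turn": [0,0,0.058],"jaw": 1}]}}

```text
clock: 1.27
tool_pos: [0.452, -0.0965, 0.2201]
tcp_rot: [3.141, 0.001, -2.945]
force: [-0.1, 0.7, -0.1]
width: 0.085
gripper_force: 0.0
```

```bash
python3 -c "
from h import *
plan((.475,.346,.13,-3.13),(.475,.346,.012,-3.13))"
```

```text
clock 1.27 tcp [ 0.452  -0.0965  0.2201] [ 3.141e+00  1.000e-03 -2.945e+00] q6 -1.516 F [-0.1  0.7 -0.1] w 0.085
xyz [-0.2179  0.859   0.1806] turn [0.0001 0.0003 0.0589]
xyz [-0.2177  0.8589  0.4166] turn [0.0001 0.0003 0.0589]
```

{"api": "drive_tool", "payload": {"series": [{"xyz": [-0.215,0.865,0.18],"turn": [0,0,0.06],"jaw": 1},{"xyz": [-0.215,0.865,0.18],"turn": [0,0,0.06],"jaw": 1},{"xyz": [-0.215,0.865,0.18],"turn": [0,0,0.06],"jaw": 1},{"xyz": [-0.215,0.865,0.18],"turn": [0,0,0.06],"jaw": 1},{"xyz": [-0.215,0.865,0.18],"turn": [0,0,0.06],"jaw": 1},{"xyz": [-0.215,0.865,0.18],"turn": [0,0,0.06],"jaw": 1},{"xyz": [-0.215,0.865,0.18],"turn": [0,0,0.06],"jaw": 1},{"xyz": [-0.215,0.865,0.18],"turn": [0,0,0.06],"jaw": 1},{"xyz": [-0.215,0.865,0.18],"turn": [0,0,0.06],"jaw": 1},{"xyz": [-0.215,0.865,0.18],"turn": [0,0,0.06],"jaw": 1},{"xyz": [-0.215,0.865,0.18],"turn": [0,0,0.06],"jaw": 1},{"xyz": [-0.215,0.865,0.18],"turn": [0,0,0.06],"jaw": 1},{"xyz": [-0.215,0.865,0.18],"turn": [0,0,0.06],"jaw": 1},{"xyz": [-0.215,0.865,0.18],"turn": [0,0,0.06],"jaw": 1},{"xyz": [-0.215,0.865,0.18],"turn": [0,0,0.06],"jaw": 1}]}}

```text
clock: 2.52
tool_pos: [0.4736, 0.3432, 0.1303]
tcp_rot: [-3.141, -0.001, -3.141]
force: [-0.0, 0.4, -0.2]
width: 0.0852
gripper_force: 0.0
```

```bash
python3 -c "
from h import *
plan((.475,.346,.013,-3.13))
c=cam('wrist');save(c,'w1.png');print(c['T'][:3].round(3))"
```

```text
clock 2.52 tcp [0.4736 0.3432 0.1303] [-3.141e+00 -1.000e-03 -3.141e+00] q6 -2.474 F [-0.   0.4 -0.2] w 0.0852
xyz [-0.003   0.0057  0.2347] turn [-0.0002 -0.0002 -0.0034]
[[-0.001  0.96   0.28   0.404]
 [ 1.     0.001 -0.002  0.342]
 [-0.002  0.28  -0.96   0.273]]
```

View pics/w1.png

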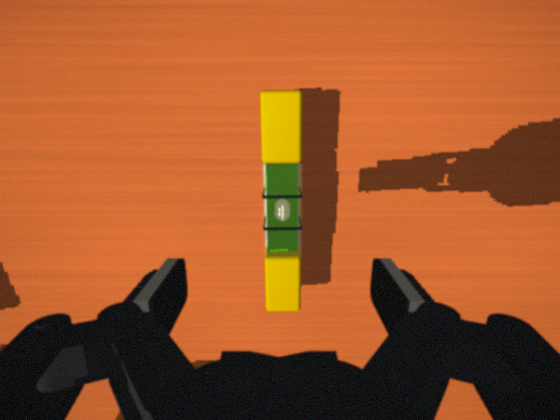

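The wrist view shows the level at column 281, midway between the fingers, with its middle at row 208. Going down to grip.

{"api": "drive_tool", "payload": {"series": [{"xyz": [-0.003,0.005,0.08],"turn": [0,0,-0.003],"jaw": 1},{"xyz": [-0.003,0.005,0.16],"turn": [0,0,-0.003],"jaw": 1},{"xyz": [-0.003,0.005,0.234],"turn": [0,0,-0.003],"jaw": 1},{"xyz": [-0.003,0.005,0.234],"turn": [0,0,-0.003],"jaw": 1},{"xyz": [-0.003,0.005,0.234],"turn": [0,0,-0.003],"jaw": -1},{"xyz": [-0.003,0.005,0.234],"turn": [0,0,-0.003],"jaw": -1},{"xyz": [-0.003,0.005,0.234],"turn": [0,0,-0.003],"jaw": -1},{"xyz": [-0.003,0.005,0.234],"turn": [0,0,-0.003],"jaw": -1},{"xyz": [-0.003,0.005,0.234],"turn": [0,0,-0.003],"jaw": -1},{"xyz": [-0.003,0.005,0.234],"turn": [0,0,-0.003],"jaw": -1},{"xyz": [-0.003,0.005,0.234],"turn": [0,0,-0.003],"jaw": -1},{"xyz": [-0.003,0.005,0.234],"turn": [0,0,-0.003],"jaw": -1}], "squeeze": 40}}

```text
clock: 3.57
tool_pos: [0.476, 0.3477, 0.016]
tcp_rot: [3.14, 0.003, -3.129]
force: [-1.7, -1.6, 8.4]
width: 0.0295
gripper_force: 42.6
```

```bash
python3 -c "
from h import *
plan((.475,.346,.12,-3.13),(.502,-.041,.11,-2.935))"
```

```text
clock 3.57 tcp [0.476  0.3477 0.016 ] [ 3.140e+00  3.000e-03 -3.129e+00] q6 -2.465 F [-1.7 -1.6  8.4] w 0.0295
xyz [ 0.0016 -0.0029 -0.2081] turn [0.0006 0.0008 0.0002]
xyz [-0.0429 -0.7775 -0.1894] turn [ 0.0005  0.0009 -0.0619]
```

{"api": "drive_tool", "payload": {"series": [{"xyz": [0,0,-0.083],"turn": [0,0,0]},{"xyz": [0,0,-0.166],"turn": [0,0,0]},{"xyz": [-0.043,-0.78,-0.19],"turn": [0,0,-0.062]},{"xyz": [-0.043,-0.78,-0.19],"turn": [0,0,-0.062]},{"xyz": [-0.043,-0.78,-0.19],"turn": [0,0,-0.062]},{"xyz": [-0.043,-0.78,-0.19],"turn": [0,0,-0.062]},{"xyz": [-0.043,-0.78,-0.19],"turn": [0,0,-0.062]},{"xyz": [-0.043,-0.78,-0.19],"turn": [0,0,-0.062]},{"xyz": [-0.043,-0.78,-0.19],"turn": [0,0,-0.062]},{"xyz": [-0.043,-0.78,-0.19],"turn": [0,0,-0.062]},{"xyz": [-0.043,-0.78,-0.19],"turn": [0,0,-0.062]},{"xyz": [-0.043,-0.78,-0.19],"turn": [0,0,-0.062]},{"xyz": [-0.043,-0.78,-0.19],"turn": [0,0,-0.062]},{"xyz": [-0.043,-0.78,-0.19],"turn": [0,0,-0.062]},{"xyz": [-0.043,-0.78,-0.19],"turn": [0,0,-0.062]}]}}

```text
$.series[0]: bad value
```

```bash
python3 -c "
from h import *
plan((.502,-.041,.071,-2.935),(.502,-.041,.13,-2.935))
c=cam('wrist');save(c,'w2.png')"
```

```text
clock 3.57 tcp [0.476  0.3477 0.016 ] [ 3.140e+00  3.000e-03 -3.129e+00] q6 -2.465 F [-1.7 -1.6  8.4] w 0.0295
xyz [-0.0427 -0.7777 -0.1114] turn [ 0.0005  0.0009 -0.0619]
xyz [-0.043  -0.7774 -0.2294] turn [ 0.0005  0.0009 -0.0619]
```

View pics/w2.png

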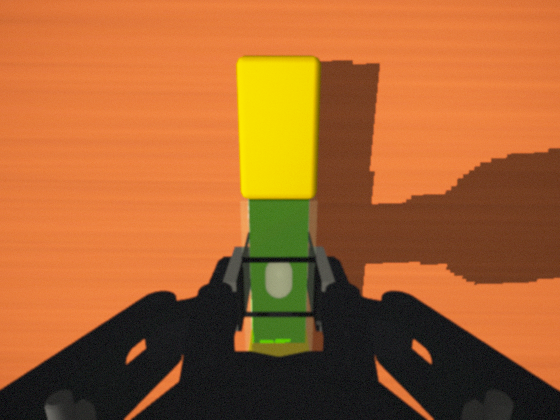

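The move was refused because jaw was missing. The picture shows the level gripped at its middle, black lines at rows 258 and 314 and the bubble at (278,280).

{"api": "drive_tool", "payload": {"series": [{"xyz": [0,0,-0.083],"turn": [0,0,0],"jaw": -1},{"xyz": [0,0,-0.166],"turn": [0,0,0],"jaw": -1},{"xyz": [-0.043,-0.78,-0.19],"turn": [0,0,-0.062],"jaw": -1},{"xyz": [-0.043,-0.78,-0.19],"turn": [0,0,-0.062],"jaw": -1},{"xyz": [-0.043,-0.78,-0.19],"turn": [0,0,-0.062],"jaw": -1},{"xyz": [-0.043,-0.78,-0.19],"turn": [0,0,-0.062],"jaw": -1},{"xyz": [-0.043,-0.78,-0.19],"turn": [0,0,-0.062],"jaw": -1},{"xyz": [-0.043,-0.78,-0.19],"turn": [0,0,-0.062],"jaw": -1},{"xyz": [-0.043,-0.78,-0.19],"turn": [0,0,-0.062],"jaw": -1},{"xyz": [-0.043,-0.78,-0.19],"turn": [0,0,-0.062],"jaw": -1},{"xyz": [-0.043,-0.78,-0.19],"turn": [0,0,-0.062],"jaw": -1},{"xyz": [-0.043,-0.78,-0.19],"turn": [0,0,-0.062],"jaw": -1},{"xyz": [-0.043,-0.78,-0.19],"turn": [0,0,-0.062],"jaw": -1},{"xyz": [-0.043,-0.78,-0.19],"turn": [0,0,-0.062],"jaw": -1},{"xyz": [-0.043,-0.78,-0.19],"turn": [0,0,-0.062],"jaw": -1}]}}

```text
clock: 4.87
tool_pos: [0.501, -0.0423, 0.1085]
tcp_rot: [3.141, 0.0, -2.935]
force: [-0.6, 0.5, -3.1]
width: 0.0293
gripper_force: 41.3
```

```bash
python3 -c "
from h import *
plan((.502,-.041,.071,-2.935),(.502,-.041,.13,-2.935))
c=cam('wrist');save(c,'w3.png')"
```

```text
clock 4.87 tcp [ 0.501  -0.0423  0.1085] [ 3.141  0.    -2.935] q6 -1.603 F [-0.6  0.5 -3.1] w 0.0293
xyz [-0.0026  0.0021  0.0749] turn [ 0.0001  0.0001 -0.0002]
xyz [-0.0026  0.0022 -0.0431] turn [ 0.0001  0.0001 -0.0002]
```

View pics/w3.png

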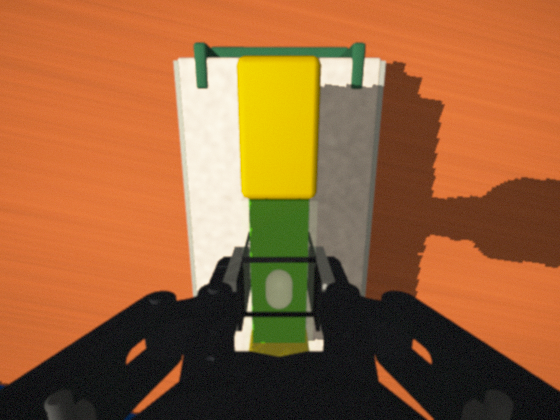

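The level is centred over the shelf and parallel to it (level axis column 279, shelf edges 185–375). The hinge end is at the top of the picture.

{"api": "drive_tool", "payload": {"series": [{"xyz": [-0.002,0.002,0.04],"turn": [0,0,0],"jaw": -1},{"xyz": [-0.002,0.002,0.065],"turn": [0,0,0],"jaw": -1},{"xyz": [-0.002,0.002,0.08],"turn": [0,0,0],"jaw": -1},{"xyz": [-0.002,0.002,0.08],"turn": [0,0,0],"jaw": -1},{"xyz": [-0.002,0.002,0.08],"turn": [0,0,0],"jaw": -1}]}}

```text
clock: 5.33
tool_pos: [0.502, -0.0406, 0.0686]
tcp_rot: [-3.142, -0.0, -2.933]
force: [-1.9, 0.6, -0.6]
width: 0.0291
gripper_force: 41.7
```

{"api": "drive_tool", "payload": {"series": [{"xyz": [0,0,0],"turn": [0,0,0],"jaw": 1},{"xyz": [0,0,0],"turn": [0,0,0],"jaw": 1},{"xyz": [0,0,0],"turn": [0,0,0],"jaw": 1},{"xyz": [0,0,0],"turn": [0,0,0],"jaw": 1},{"xyz": [0,0,-0.08],"turn": [0,0,0],"jaw": 1},{"xyz": [0,0,-0.11],"turn": [0,0,0],"jaw": -1},{"xyz": [-0.08,0,-0.11],"turn": [0,0,0],"jaw": -1},{"xyz": [-0.112,0,-0.11],"turn": [0,0,0],"jaw": -1},{"xyz": [-0.112,0,-0.11],"turn": [0,0,0],"jaw": -1},{"xyz": [-0.112,0,-0.11],"turn": [0,0,0],"jaw": -1},{"xyz": [-0.112,0,-0.11],"turn": [0,0,0],"jaw": -1},{"xyz": [-0.112,0,-0.11],"turn": [0,0,0],"jaw": -1},{"xyz": [-0.112,0,-0.11],"turn": [0,0,0],"jaw": -1}]}}

```text
clock: 6.42
tool_pos: [0.5559, -0.0303, 0.1233]
tcp_rot: [3.142, -0.001, -2.935]
force: [-0.1, 1.1, -0.6]
width: 0.0
gripper_force: 0.0
```

```bash
python3 -c "
from h import *
plan((.556,-.029,.098,-2.935),(.556,-.029,.09,-2.935))
c=cam('wrist');save(c,'w4.png')
h=hsv(c);m=(h[...,0]>22)&(h[...,0]<35)&(h[...,1]>150)&(h[...,2]>120)
P=pts(c,m); print(P.min(0),P.max(0),np.median(P,0))"
```

```text
clock 6.42 tcp [ 0.5559 -0.0303  0.1233] [ 3.142e+00 -1.000e-03 -2.935e+00] q6 -1.601 F [-0.1  1.1 -0.6] w 0.0
xyz [-0.0007  0.0024  0.0506] turn [ 0.     -0.0002 -0.0002]
xyz [-0.0007  0.0024  0.0666] turn [ 0.     -0.0002 -0.0002]
[ 0.43197962 -0.07071736  0.09124309] [ 0.56894932 -0.01485412  0.13744145] [ 0.45686448 -0.04662353  0.09508577]
```

View pics/w4.png

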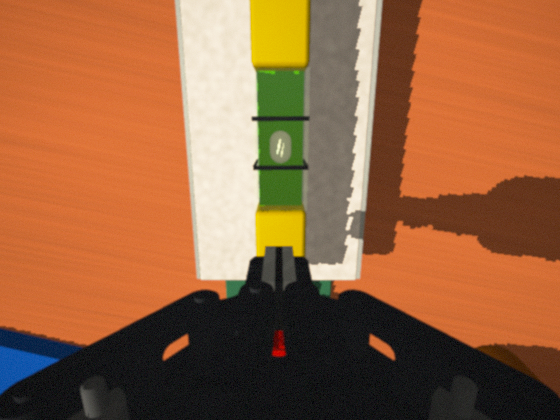

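The level lies on the shelf axis, with lines at rows 118 and 166 and the bubble at row 147. The fingers are over the foot-side yellow end, so I press there.

{"api": "drive_tool", "payload": {"series": [{"xyz": [0,0.002,0.05],"turn": [0,0,0],"jaw": -1},{"xyz": [0,0.002,0.06],"turn": [0,0,0],"jaw": -1},{"xyz": [0,0.002,0.066],"turn": [0,0,0],"jaw": -1},{"xyz": [0,0.002,0.066],"turn": [0,0,0],"jaw": -1},{"xyz": [0,0.002,0.066],"turn": [0,0,0],"jaw": -1}]}}

```text
clock: 6.88
tool_pos: [0.5562, -0.0289, 0.0908]
tcp_rot: [3.142, -0.001, -2.935]
force: [-1.6, 0.0, 1.7]
width: -0.0001
gripper_force: 1.0
```

{"api": "drive_tool", "payload": {"series": [{"xyz": [0,0,0.004],"turn": [0,0,0],"jaw": -1},{"xyz": [0,0,0.008],"turn": [0,0,0],"jaw": -1},{"xyz": [0,0,0.008],"turn": [0,0,0],"jaw": -1},{"xyz": [0,0,0.008],"turn": [0,0,0],"jaw": -1}]}}

```text
clock: 7.22
tool_pos: [0.5566, -0.029, 0.0898]
tcp_rot: [-3.141, 0.001, -2.934]
force: [-6.7, 3.1, 18.3]
width: -0.0
gripper_force: 9.0
```

{"api": "drive_tool", "payload": {"series": [{"xyz": [0,0,-0.002],"turn": [0,0,0],"jaw": -1},{"xyz": [0,0,-0.002],"turn": [0,0,0],"jaw": -1},{"xyz": [0,0,-0.002],"turn": [0,0,0],"jaw": -1},{"xyz": [0,0,-0.002],"turn": [0,0,0],"jaw": -1},{"xyz": [0,0,-0.002],"turn": [0,0,0],"jaw": -1},{"xyz": [0,0,-0.002],"turn": [0,0,0],"jaw": -1},{"xyz": [0,0,-0.002],"turn": [0,0,0],"jaw": -1},{"xyz": [0,0,-0.002],"turn": [0,0,0],"jaw": -1},{"xyz": [0,0,-0.002],"turn": [0,0,0],"jaw": -1},{"xyz": [0,0,-0.002],"turn": [0,0,0],"jaw": -1},{"xyz": [0,0,-0.002],"turn": [0,0,0],"jaw": -1},{"xyz": [0,0,-0.002],"turn": [0,0,0],"jaw": -1},{"xyz": [0,0,-0.002],"turn": [0,0,0],"jaw": -1},{"xyz": [0,0,-0.002],"turn": [0,0,0],"jaw": -1},{"xyz": [0,0,-0.002],"turn": [0,0,0],"jaw": -1},{"xyz": [0,0,-0.002],"turn": [0,0,0],"jaw": -1},{"xyz": [0,0,-0.002],"turn": [0,0,0],"jaw": -1},{"xyz": [0,0,-0.002],"turn": [0,0,0],"jaw": -1},{"xyz": [0,0,-0.002],"turn": [0,0,0],"jaw": -1},{"xyz": [0,0,-0.002],"turn": [0,0,0],"jaw": -1}]}}

```text
clock: 8.88
tool_pos: [0.5566, -0.029, 0.09]
tcp_rot: [-3.141, 0.001, -2.934]
force: [-5.5, 2.9, 14.5]
width: 0.0003
gripper_force: 6.9
```

```bash
python3 -c "
from h import *
plan((.663,-.006,.15,.21))
c=cam('wrist');cv2.imwrite('pics/w5.png',cv2.resize(c['frame'][60:300,200:360,::-1],None,fx=2.5,fy=2.5))
print('r',[(r,c['frame'][r,276:284].mean(0).astype(int).tolist()) for r in range(60,240,4)])"
```

```text
clock 8.88 tcp [ 0.5566 -0.029   0.09  ] [-3.141e+00  1.000e-03 -2.934e+00] q6 -1.603 F [-5.5  2.9 14.5] w 0.0003
xyz [-0.2178  0.0011 -0.1199] turn [5.000e-04 2.000e-04 9.991e-01]
r [(60, [104, 104, 33]), (64, [65, 113, 37]), (68, [65, 113, 39]), (72, [64, 115, 37]), (76, [130, 136, 102]), (80, [140, 143, 110]), (84, [166, 168, 129]), (88, [188, 190, 149]), (92, [182, 184, 144]), (96, [183, 186, 142]), (100, [187, 189, 145]), (104, [174, 176, 137]), (108, [144, 148, 113]), (112, [133, 136, 104]), (116, [109, 119, 83]), (120, [33, 32, 35]), (124, [61, 100, 33]), (128, [65, 111, 30]), (132, [65, 110, 30]), (136, [63, 110, 25]), (140, [64, 111, 30]), (144, [64, 110, 27]), (148, [64, 111, 28]), (152, [65, 111, 30]), (156, [63, 110, 29]), (160, [64, 111, 30]), (164, [61, 108, 27]), (168, [64, 109, 31]), (172, [63, 109, 31]), (176, [47, 78, 27]), (180, [28, 32, 27]), (184, [62, 107, 29]), (188, [60, 107, 28]), (192, [61, 107, 30]), (196, [60, 104, 30]), (200, [61, 107, 30]), (204, [59, 104, 27]), (208, [58, 106, 28]), (212, [60, 106, 27]), (216, [59, 105, 25]), (220, [86, 107, 30]), (224, [119, 107, 26]), (228, [149, 129, 10]), (232, [221, 182, 0]), (236, [231, 194, 0])]
```

View pics/w5.png

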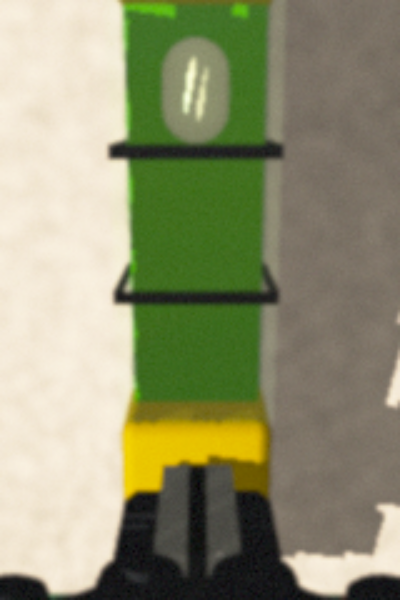

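The bubble spans rows 75–118 in the frame, centre 96.5. The lines are at rows 120 and 178.5, so the foot is low. I'll cast rays to get the offset.

```bash
cat >> h.py <<'E'
def bub(c,l1,l2,b1,b2,zt,u=280):
    P=[ray(c,u,r,zt)[:2] for r in(l1,l2)]; print("line gap",np.linalg.norm(P[1]-P[0])*1e3)
    m=(P[0]+P[1])/2; ax=(P[1]-P[0])/np.linalg.norm(P[1]-P[0])
    for dz in(0,.003,.006,.01):
        B=[ray(c,u,r,zt-dz)[:2] for r in(b1,b2)]
        print(dz,"len",round(np.linalg.norm(B[1]-B[0])*1e3,1),"offset to foot mm",round(((B[0]+B[1])/2-m)@ax*1e3,1))
E
python3 -c "
from h import *
c=cam('wrist'); bub(c,120,178.5,75,118,.091)"
```

```text
line gap 26.022216772387388
0 len 17.4 offset to foot mm -22.6
0.003 len 17.8 offset to foot mm -22.7
0.006 len 18.2 offset to foot mm -22.9
0.01 len 18.7 offset to foot mm -23.1
```

Offset is −22.8 mm, or 32.6 mrad, so about 2.04 rad of clockwise turn, inside the stated 0.7–2.1 range. Now moving above the knob, with the wrist wound back for the turn.

{"api": "drive_tool", "payload": {"series": [{"xyz": [0,0,-0.06],"turn": [0,0,0],"jaw": -1},{"xyz": [0,0,-0.12],"turn": [0,0,0],"jaw": 0.5},{"xyz": [-0.06,0.001,-0.12],"turn": [0,0,-0.2],"jaw": 0.5},{"xyz": [-0.12,0.001,-0.12],"turn": [0,0,-0.3],"jaw": 0.5},{"xyz": [-0.218,0.001,-0.12],"turn": [0,0,-0.807],"jaw": 0.5},{"xyz": [-0.218,0.001,-0.12],"turn": [0,0,-0.807],"jaw": 0.5},{"xyz": [-0.218,0.001,-0.12],"turn": [0,0,-0.807],"jaw": 0.5},{"xyz": [-0.218,0.001,-0.12],"turn": [0,0,-0.807],"jaw": 0.5},{"xyz": [-0.218,0.001,-0.12],"turn": [0,0,-0.807],"jaw": 0.5},{"xyz": [-0.218,0.001,-0.12],"turn": [0,0,-0.807],"jaw": 0.5},{"xyz": [-0.218,0.001,-0.12],"turn": [0,0,-0.807],"jaw": 0.5},{"xyz": [-0.218,0.001,-0.12],"turn": [0,0,-0.807],"jaw": 0.5},{"xyz": [-0.218,0.001,-0.12],"turn": [0,0,-0.807],"jaw": 0.5},{"xyz": [-0.218,0.001,-0.12],"turn": [0,0,-0.807],"jaw": 0.5},{"xyz": [-0.218,0.001,-0.12],"turn": [0,0,-0.807],"jaw": 0.5},{"xyz": [-0.218,0.001,-0.12],"turn": [0,0,-0.807],"jaw": 0.5},{"xyz": [-0.218,0.001,-0.12],"turn": [0,0,-0.807],"jaw": 0.5},{"xyz": [-0.218,0.001,-0.12],"turn": [0,0,-0.807],"jaw": 0.5},{"xyz": [-0.218,0.001,-0.12],"turn": [0,0,-0.807],"jaw": 0.5},{"xyz": [-0.218,0.001,-0.12],"turn": [0,0,-0.807],"jaw": 0.5}]}}

```text
clock: 10.65
tool_pos: [0.6627, -0.0065, 0.147]
tcp_rot: [3.141, 0.001, -0.679]
force: [0.3, -0.3, -0.8]
width: 0.0639
gripper_force: 0.0
```

{"api": "drive_tool", "payload": {"series": [{"xyz": [0,0,0],"turn": [0,0,-0.16],"jaw": 0.5},{"xyz": [0,0,0],"turn": [0,0,-0.16],"jaw": 0.5}]}}

```text
clock: 10.82
tool_pos: [0.6627, -0.0065, 0.147]
tcp_rot: [3.141, 0.001, -0.429]
force: [0.0, -0.1, -0.2]
width: 0.0642
gripper_force: 0.0
```

```bash
python3 -c "
from h import *
plan((.663,-.0065,.052,-.4))
c=cam('wrist');save(c,'w6.png');h=hsv(c)
m=((h[...,0]<5)|(h[...,0]>174))&(h[...,1]>190)&(h[...,2]>90)
P=pts(c,m);P=P[(abs(P[:,0]-.663)<.05)&(abs(P[:,1]+.0065)<.05)&(P[:,2]>.04)];t=P[P[:,2]>np.percentile(P[:,2],90)-.004]
print(len(P),len(t),(t.min(0)+t.max(0))/2,np.ptp(t,0),t[:,2].mean(), np.percentile(P[:,2],[2,98]))"
```

```text
clock 10.82 tcp [ 0.6627 -0.0065  0.147 ] [ 3.141e+00  1.000e-03 -4.290e-01] q6 0.908 F [ 0.  -0.1 -0.2] w 0.0642
xyz [ 0.0008 -0.0004  0.1901] turn [ 0.0002  0.0003 -0.0093]
2842 2584 [ 0.66586102 -0.00938105  0.07816662] [0.04407147 0.04440835 0.00553798] 0.07831705639995219 [0.05949848 0.07992414]
```

View pics/w6.png

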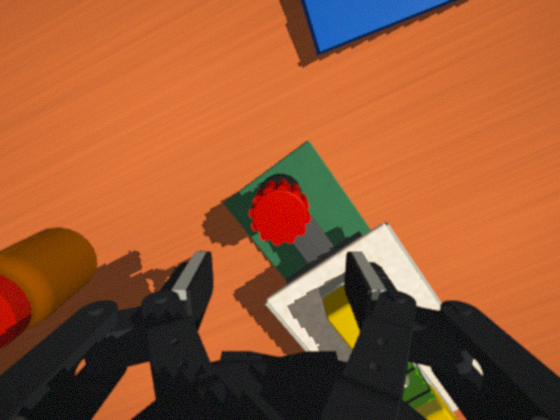

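The knob is at (279,211) in the wrist view, midway between the fingers, with the shelf clear of the right finger. Lowering and gripping.

{"api": "drive_tool", "payload": {"series": [{"xyz": [0.003,0,0.08],"turn": [0,0,0],"jaw": 0.5},{"xyz": [0.003,0,0.15],"turn": [0,0,0],"jaw": 0.5},{"xyz": [0.003,0,0.19],"turn": [0,0,0],"jaw": 0.5},{"xyz": [0.003,0,0.19],"turn": [0,0,0],"jaw": 0.5},{"xyz": [0.003,0,0.19],"turn": [0,0,0],"jaw": -1},{"xyz": [0.003,0,0.19],"turn": [0,0,0],"jaw": -1},{"xyz": [0.003,0,0.19],"turn": [0,0,0],"jaw": -1},{"xyz": [0.003,0,0.19],"turn": [0,0,0],"jaw": -1},{"xyz": [0.003,0,0.19],"turn": [0,0,0],"jaw": -1}], "squeeze": 50}}

```text
clock: 11.62
tool_pos: [0.6648, -0.0083, 0.0545]
tcp_rot: [3.141, -0.002, -0.436]
force: [0.1, -5.1, -0.8]
width: 0.0383
gripper_force: 50.8
```

{"api": "drive_tool", "payload": {"series": [{"xyz": [0,0,-0.001],"turn": [0,0,0.036],"jaw": -1},{"xyz": [0,0,-0.002],"turn": [0,0,0.072],"jaw": -1},{"xyz": [0,0,-0.003],"turn": [0,0,0.108],"jaw": -1},{"xyz": [0,0,-0.004],"turn": [0,0,0.144],"jaw": -1},{"xyz": [0,0,-0.005],"turn": [0,0,0.18],"jaw": -1},{"xyz": [0,0,-0.006],"turn": [0,0,0.216],"jaw": -1},{"xyz": [0,0,-0.0067],"turn": [0,0,0.252],"jaw": -1},{"xyz": [0,0,-0.0076],"turn": [0,0,0.288],"jaw": -1},{"xyz": [0,0,-0.0086],"turn": [0,0,0.324],"jaw": -1},{"xyz": [0,0,-0.0095],"turn": [0,0,0.36],"jaw": -1},{"xyz": [0,0,-0.0105],"turn": [0,0,0.396],"jaw": -1},{"xyz": [0,0,-0.0114],"turn": [0,0,0.432],"jaw": -1},{"xyz": [0,0,-0.0124],"turn": [0,0,0.468],"jaw": -1},{"xyz": [0,0,-0.0133],"turn": [0,0,0.504],"jaw": -1},{"xyz": [0,0,-0.0143],"turn": [0,0,0.54],"jaw": -1},{"xyz": [0,0,-0.0152],"turn": [0,0,0.576],"jaw": -1},{"xyz": [0,0,-0.0162],"turn": [0,0,0.612],"jaw": -1},{"xyz": [0,0,-0.0171],"turn": [0,0,0.65],"jaw": -1},{"xyz": [0,0,-0.0171],"turn": [0,0,0.65],"jaw": -1}]}}

```text
clock: 13.2
tool_pos: [0.6628, -0.009, 0.0632]
tcp_rot: [-3.141, -0.004, -2.482]
force: [-4.9, -4.7, 2.2]
width: 0.0388
gripper_force: 50.8
```

{"api": "drive_tool", "payload": {"series": [{"xyz": [0,0,0],"turn": [0,0,0],"jaw": 0.5},{"xyz": [0,0,0],"turn": [0,0,0],"jaw": 0.5},{"xyz": [0,0,0],"turn": [0,0,0],"jaw": 0.5},{"xyz": [0,0,-0.08],"turn": [0,0,0],"jaw": 0.5},{"xyz": [0,0,-0.15],"turn": [0,0,0],"jaw": 0.5},{"xyz": [0,0,-0.15],"turn": [0,0,0],"jaw": -1}]}}

```text
clock: 13.7
tool_pos: [0.6701, -0.0062, 0.1454]
tcp_rot: [-3.131, 0.014, -2.475]
force: [0.7, 0.5, 1.1]
width: 0.0533
gripper_force: 0.0
```

```bash
python3 -c "
from h import *
plan((.558,-.029,.135,-2.935),(.558,-.029,.105,-2.935))
c=cam('top');h=hsv(c)
m=win((h[...,0]>22)&(h[...,0]<35)&(h[...,1]>150)&(h[...,2]>120),240,340,190,320);P=pts(c,m);P=P[P[:,2]>.08]
r=cv2.minAreaRect((P[:,:2]*1000).astype(np.float32));print(r,P[:,2].mean())"
```

```text
clock 13.7 tcp [ 0.6701 -0.0062  0.1454] [-3.131  0.014 -2.475] q6 -1.139 F [0.7 0.5 1.1] w 0.0533
xyz [0.2047 0.1029 0.0169] turn [-0.0021  0.0052  0.1464]
xyz [0.2056 0.1035 0.0769] turn [-0.0021  0.0052  0.1464]
((498.0834045410156, -39.54430389404297), (174.16871643066406, 26.490314483642578), 11.934886932373047) 0.09763161021097877
```

{"api": "drive_tool", "payload": {"series": [{"xyz": [0.07,0.035,0.017],"turn": [-0.002,0.005,0.04],"jaw": -1},{"xyz": [0.14,0.07,0.017],"turn": [-0.002,0.005,0.08],"jaw": -1},{"xyz": [0.205,0.103,0.017],"turn": [-0.002,0.005,0.146],"jaw": -1},{"xyz": [0.205,0.103,0.017],"turn": [-0.002,0.005,0.146],"jaw": -1},{"xyz": [0.205,0.103,0.03],"turn": [-0.002,0.005,0.146],"jaw": -1},{"xyz": [0.205,0.103,0.05],"turn": [-0.002,0.005,0.146],"jaw": -1},{"xyz": [0.205,0.103,0.05],"turn": [-0.002,0.005,0.146],"jaw": -1},{"xyz": [0.205,0.103,0.05],"turn": [-0.002,0.005,0.146],"jaw": -1}]}}

```text
clock: 14.42
tool_pos: [0.5525, -0.0292, 0.1096]
tcp_rot: [3.139, -0.018, -2.935]
force: [-0.4, 1.1, 0.6]
width: 0.0001
gripper_force: 0.0
```

```bash
python3 -c "
from h import *
plan((.556,-.029,.102,-2.935),(.556,-.029,.095,-2.935))"
```

```text
clock 14.42 tcp [ 0.5525 -0.0292  0.1096] [ 3.139 -0.018 -2.935] q6 -1.6 F [-0.4  1.1  0.6] w 0.0001
xyz [-0.0072 -0.001   0.0151] turn [ 0.0008 -0.0058  0.0001]
xyz [-0.0075 -0.0011  0.0291] turn [ 0.0008 -0.0058  0.0001]
```

{"api": "drive_tool", "payload": {"series": [{"xyz": [-0.007,0,0.005],"turn": [0.001,-0.006,0],"jaw": -1},{"xyz": [-0.007,0,0.015],"turn": [0.001,-0.006,0],"jaw": -1},{"xyz": [-0.007,0,0.022],"turn": [0.001,-0.006,0],"jaw": -1},{"xyz": [-0.007,0,0.028],"turn": [0.001,-0.006,0],"jaw": -1},{"xyz": [-0.007,0,0.028],"turn": [0.001,-0.006,0],"jaw": -1},{"xyz": [-0.007,0,0.028],"turn": [0.001,-0.006,0],"jaw": -1}]}}

```text
clock: 14.92
tool_pos: [0.5563, -0.0285, 0.0972]
tcp_rot: [-3.141, 0.004, -2.935]
force: [2.0, 0.9, 3.2]
width: 0.0003
gripper_force: 1.2
```

{"api": "drive_tool", "payload": {"series": [{"xyz": [0,0,0.003],"turn": [0,0,0],"jaw": -1},{"xyz": [0,0,0.006],"turn": [0,0,0],"jaw": -1},{"xyz": [0,0,0.006],"turn": [0,0,0],"jaw": -1},{"xyz": [0,0,0.006],"turn": [0,0,0],"jaw": -1}]}}

```text
clock: 15.25
tool_pos: [0.5566, -0.0285, 0.0953]
tcp_rot: [-3.14, 0.006, -2.935]
force: [1.5, 2.5, 7.4]
width: 0.0002
gripper_force: 3.5
```

{"api": "drive_tool", "payload": {"series": [{"xyz": [0,0,0.004],"turn": [0,0,0],"jaw": -1},{"xyz": [0,0,0.004],"turn": [0,0,0],"jaw": -1},{"xyz": [0,0,0.004],"turn": [0,0,0],"jaw": -1},{"xyz": [0,0,0.004],"turn": [0,0,0],"jaw": -1},{"xyz": [0,0,0.004],"turn": [0,0,0],"jaw": -1},{"xyz": [0,0,0.004],"turn": [0,0,0],"jaw": -1},{"xyz": [0,0,0.004],"turn": [0,0,0],"jaw": -1},{"xyz": [0,0,0.004],"turn": [0,0,0],"jaw": -1},{"xyz": [0,0,0.004],"turn": [0,0,0],"jaw": -1},{"xyz": [0,0,0.004],"turn": [0,0,0],"jaw": -1},{"xyz": [0,0,0.004],"turn": [0,0,0],"jaw": -1},{"xyz": [0,0,0.004],"turn": [0,0,0],"jaw": -1},{"xyz": [0,0,0.004],"turn": [0,0,0],"jaw": -1},{"xyz": [0,0,0.004],"turn": [0,0,0],"jaw": -1},{"xyz": [0,0,0.004],"turn": [0,0,0],"jaw": -1},{"xyz": [0,0,0.004],"turn": [0,0,0],"jaw": -1},{"xyz": [0,0,0.004],"turn": [0,0,0],"jaw": -1},{"xyz": [0,0,0.004],"turn": [0,0,0],"jaw": -1},{"xyz": [0,0,0.004],"turn": [0,0,0],"jaw": -1},{"xyz": [0,0,0.004],"turn": [0,0,0],"jaw": -1}]}}

```text
clock: 16.92
tool_pos: [0.5567, -0.0286, 0.0949]
tcp_rot: [-3.14, 0.006, -2.935]
force: [-0.9, 2.3, 14.8]
width: -0.0002
gripper_force: 7.7
```

```bash
python3 -c "
from h import *
plan()
c=cam('wrist');cv2.imwrite('pics/w7.png',cv2.resize(c['frame'][60:300,200:360,::-1],None,fx=2.5,fy=2.5))
print([(r,c['frame'][r,275:286].mean(0).astype(int).tolist()) for r in range(112,190,2)])"
```

```text
clock 16.92 tcp [ 0.5567 -0.0286  0.0949] [-3.14   0.006 -2.935] q6 -1.606 F [-0.9  2.3 14.8] w -0.0002
[(112, [60, 104, 33]), (114, [36, 45, 33]), (116, [34, 32, 33]), (118, [43, 59, 36]), (120, [64, 108, 33]), (122, [65, 113, 31]), (124, [83, 119, 53]), (126, [125, 136, 95]), (128, [137, 142, 106]), (130, [142, 145, 111]), (132, [143, 147, 113]), (134, [154, 157, 120]), (136, [165, 168, 128]), (138, [169, 171, 132]), (140, [168, 171, 132]), (142, [169, 171, 133]), (144, [176, 178, 138]), (146, [176, 179, 139]), (148, [171, 173, 134]), (150, [179, 182, 142]), (152, [173, 176, 137]), (154, [157, 161, 122]), (156, [141, 143, 109]), (158, [135, 139, 106]), (160, [127, 132, 99]), (162, [100, 121, 71]), (164, [67, 111, 32]), (166, [64, 111, 30]), (168, [64, 111, 28]), (170, [64, 110, 28]), (172, [44, 66, 29]), (174, [29, 28, 29]), (176, [35, 47, 30]), (178, [59, 101, 31]), (180, [64, 109, 31]), (182, [62, 109, 29]), (184, [62, 109, 28]), (186, [63, 109, 29]), (188, [65, 110, 30])]
```

View pics/w7.png

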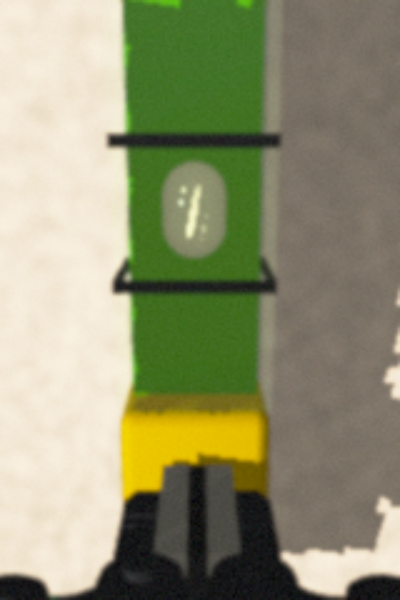

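The bubble spans rows 125–162 between the lines at rows 116 and 174, about 0.7 mm off centre. The hand presses with 14.8 N and its height (94.9 mm) matches the expected pressed-home height, so I'm handing in.

```bash
python3 -c "
from rig import robot
print(robot.job_done())"
```

```text
the job is handed in; nothing more can be done
None
```

I handed the job in at about 17 s: the hand is pressing the level onto the shelf with about 15 N, the shelf is home on its frame, and the bubble sits about 0.7 mm off centre; the jar and cups were never approached, and no verdict came back.

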